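Unlock the bearing-ball dish and hold it up level

ROBOT

A 7-joint arm with a two-finger parallel gripper is mounted at the origin on the work surface. World frame = base frame: x ahead of the robot, y to its left, z up, the work surface at z = 0. Lengths are in mm, angles in rad, forces in N, time in s.
With the tool pointing down it reaches from about 425 to 875 mm from the base axis. Payload 9.9 kg.
Tool frame: the origin (TCP) lies where the fingers leave the gripper's body, on its centre line; the fingertips stand manip.tip_reach ahead of it and the grasp point (between the pads) lies 54 mm ahead of it (manip.tip_reach is the distance from the TCP to the fingertips, in mm); z points along the fingers, x is the direction in which the jaws open and shut, and the axes are right-handed (so a half turn about z gives the same grasp; the last joint's range is limited). The gripper opens to 85 mm and grips with 20 to 120 N. Pads are 22 mm wide; open, the fingers measure 114 mm over their backs; the gripper's body (76 mm by 85 mm) begins 54 mm behind the grasp point. The pads swing forward as they close: fully open they stand 13 mm farther back than shut.
Start: joints at [-1.433, 0.576, 0.025, 1.437, -0.015, 1.129, -0.057], TCP at [148.483, 658.471, 303.889] pointing down, gripper open.
Joint ranges: [-2.76, 2.76], [-0.34, 2.15], [-1.52, 1.57], [0.19, 2.46], [-1.09, 4.23], [0.17, 1.99], [-2.82, 2.82]. Speed limits (rad/s): [2.22, 2.22, 3.01, 3.01, 3.14, 3.14, 3.14].

INTERFACE

Orientations are given as a rotation vector (axis times angle).
In Python, from rig import manip, optics, hand_in gives the robot as it stands.
- The arm moves only by the tool apply_moves, never from a script. Its argument "deltas" is a list of rows, each a list of 5 numbers: the shift along the world's x, y, z in units of 30 mm (1.0 is 30 mm), then the turn about the world's z in units of 6 degrees (1.0 is 6 degrees), then the opening, from 0 (shut) to 1 (fully open). In form: [[tx, ty, tz, turn, claw], ...]. A call has 1 to 8 rows; each row shifts and turns the commanded pose from where the row before left it; what a row does not reach is not made up. A row lasts 1/8 s, in which the tool goes at most 62.5 mm and 10.7 degrees, less where a joint would pass 70% of its speed; a pose out of reach is approached as far as the arm can. A call is refused whole if a number of a shift passes 1 or a number of a turn 1, either way. A call with a gripper value outside its range is refused whole. The fingers move at their own pace and stop on an object; the grip force is fixed at half the most. Time passes only in rows, so rows that do not move let the fingers close. It gives the time, the measured TCP pose, the force and the opening at its end, in the units of the state.
- manip.sense(): the state, without advancing time (a new reading comes with each control period).
- optics.snapshot(name): name is "scene" or "side" or "wrist"; returns the picture (420x560x3 uint8, red, green, blue); there is no depth.
- optics.camera_info(name): a dict with "fovy" (degrees; the focal length in pixels is half the picture's height over the tangent of half this angle, whatever the lens; pixels are square), "cx", "cy" (the principal point, pixels), "xyz" and "rotation" of the camera in the world; the wrist camera has in their place "hand_eye" (4x4, takes a point from camera to tool coordinates, whose origin is the TCP and whose axes are the tool frame's). Camera axes: x right, y down, z forward; pixel columns grow to the right and rows downward; lengths in mm; the calibration is good to about 2 mm. The wrist camera is an equidistant fisheye: a pixel r from the principal point sees the ray r / f radians off the axis. A picture is of the moment at which its call begins: read the wrist's pose just before it. camera_info takes no time and is no camera call.
- hand_in(): hands the job in, once; it reports no verdict.
The state is a dict: "time_s": time; "joint_pos": joint angles; "joint_velocities": joint speeds; "tau": joint torques, N m; "tcp_pos": TCP position; "tool_rot": TCP orientation; "contact_force": force on the tool from outside, world axes, zero at the start; "wrist_torque": the same for the moment, N m; "grip_width": opening from 0.0 (shut) to 1.0 (fully open).
Only numpy, scipy, OpenCV 4.12 (cv2) and the standard library are available. Lean on these libraries where they do the work, as an engineer would, in place of code of your own. Each camera call takes 0.05 s, during which the arm holds its last target. There are 200 camera calls.

TASK

At the turntable repair bench a loose steel bearing ball lies in the middle of a felt-lined dish that is locked in its cradle. Draw the red-headed pin straight up out of its bore and park it upright in the open-sided notch at the side of the cradle, let go of it, then take the dish by its black handle and, still seated in the cradle, give it a quarter turn, either way, so that its orange tabs come out from under the green hooks. Lift it about 10 cm clear of the cradle with the quarter turn kept, and finish holding it there, level and still, with the ball still in the middle; on the way never let the ball roll out towards the rim, do not touch the ball, and leave the other things on the bench alone.

Things in the scene. Friction and masses are not known exactly. Their poses are not given: they have to be found in the camera images.
- cradle: Metal cradle fixed to the bench, about 250 mm across; place and yaw vary. Origin at bench level under the dish's middle. A collar of 35 mm inner radius, top 22 mm above the bench, holds the dish's foot with 3 mm of play. Pin block 40 x 40 x 28 mm high, 84 mm out along -x. Notch block 35 x 45 x 36 mm high at x -84, y +100 mm. Green hooks at 45 and 225 degrees from x (see hook_tip).
- hook_tip (a point): Inner end of one green hook, top face, 82 mm from the cradle's middle at 225 degrees from its x axis (counter-clockwise from above), 58 mm above the bench. The other hook is its mirror image through the middle. Hooks are 34 mm wide, reach out to 118 mm; undersides 48 mm above the bench.
- bore_floor (a point): Floor of the pin's blind bore, on its axis, 4 mm above the bench: bore 13 mm across, mouth 28 mm above the bench. The axis is vertical.
- notch_floor (a point): Middle of the notch's floor, 4 mm above the bench. The notch is an upright square pocket, 15 x 15 mm along the cradle's axes, 32 mm deep, its open mouth 36 mm above the bench, with an 8 mm slit in its -x side, too narrow for the pin. The pin is lowered in from above and left standing on the floor, where it may lean up to 9 degrees.
- pin: Lock pin, 60 g. Origin at the centre of its lower tip, z up along it. Steel shank 10 mm thick, 52 mm long, tip chamfered; red round head 20 mm thick, 52 to 82 mm above the tip. It starts upright in the bore, tip on the bore's floor, between the prongs of the dish's orange fork, which it keeps from turning.
- dish: Aluminium dish, blue felt lining with pale spot in the middle, 146 mm across, 200 to 330 g. Origin at the centre of its foot's underside, resting loose 12 mm above the bench in the collar; z up; axes parallel to the cradle's at the start. Foot 32 mm radius, 14 mm high; lining rises 10 degrees to the rim, 38 mm up. Pin out, it turns freely on its foot; turned a quarter either way it lifts out.
- dish_tab (a point): Outer end of one orange tab, 96 mm from the dish's middle at 225 degrees from its x axis, mid-thickness (22 to 30 mm above the dish's origin, 24 mm wide); another opposite. At the start they lie under the hooks with 6 mm of play. An orange fork along the dish's -x, same height and reach, straddles the pin with a 15 mm slot; it passes under the hooks.
- dish_handle (a point): Middle of the dish's black handle bar, 78 mm above the dish's origin on its axis, above the ball. The bar is 74 mm long along the dish's y axis, 14 mm thick along x, 16 mm high, carried at its ends by two thin steel arms from the rim. Beneath it 30 mm are free down to the ball. Gripped here the dish hangs level.
- dish_centre (a point): Middle of the dish's lining, its lowest point, 16 mm above the dish's origin; the dish's axes.
- ball_center (a point): Centre of the loose steel ball, 24 mm across, about 56 g. It rolls freely on the lining and starts at rest in the middle; it lies centred when this point is 12 mm straight above dish_centre. A jerk, or a tilt of more than about 10 degrees, makes it roll away from the middle.
- adapter: Bystander: yellow record adapter disc, 38 mm across, 10 mm high, on the bench beside the cradle.
- brush: Bystander: wooden record brush lying beside the cradle on the other side, about 200 mm long.
- cleaner: Bystander: clear spray-cleaner bottle with a blue cap, 48 mm across, 130 mm high.
- record_weight: Bystander: brass record weight, 74 mm across, 45 mm high.
- mug: Bystander: white mug, 80 mm across, 90 mm high.
- driver: Bystander: screwdriver with a green handle lying on the bench.
- needle_box: Bystander: flat black box, 50 x 70 x 30 mm.
Mind the look-alikes: they are no part of the job. Of the things that look like the pin, take the one that is nearest to the robot's base at the start.

How it is judged (in metres and radians):
On the way, in this order (a step that is already met when the one before it is completed fails the run):
1. the pin is out of its bore and stands in the notch, let go (horizontal distance between pin and notch_floor below 0.009 m and z of pin in the frame of notch_floor below 0.006 m and angle between pin's own z axis and vertical below 0.26 rad and contact force between the fingers and pin below 0.1 N), for 0.2 s.
2. the dish, still seated in the cradle, has been given a quarter turn (angle between the x axis of dish and the y axis of cradle, either way round below 0.26 rad and z of dish in the frame of cradle below 0.026 m and horizontal distance between dish and cradle below 0.012 m), for 0.1 s.
At the end, for the whole second after the job is handed in: Held in the fingers, nothing else carrying it, the dish's underside is 70 to 220 mm above the bench, a quarter turn from the cradle within 15 degrees, level within 7 degrees, still; ball centre within 22 mm of dish_centre (16 mm sideways), at rest; pin upright on the notch floor (height (world z) of dish between 0.07 and 0.22 m and contact force between the fingers and dish above 1 N and contact force between dish and cradle below 0.05 N and angle between the x axis of dish and the y axis of cradle, either way round below 0.26 rad and angle between dish's own z axis and vertical below 0.12 rad and linear speed of dish below 0.03 m/s and distance between ball_center and dish_centre below 0.022 m and linear speed of ball below 0.04 m/s and horizontal distance between pin and notch_floor below 0.009 m and z of pin in the frame of notch_floor below 0.006 m and angle between pin's own z axis and vertical below 0.26 rad); the arm keeps its last pose, push and grip.
It fails at once if the ball rolled out towards the rim of the dish (distance between ball_center and dish_centre above 0.042 m).
It fails at once if the robot touched the ball (contact force between the arm and ball above 0.1 N).
It fails at once if a bystander was disturbed (distance of any of adapter, brush, cleaner, record_weight, mug, driver, needle_box from where it was at the start of the episode above 0.03 m).
It also fails if it takes over 64 s, if anything falls off the work surface, if the arm or the gripper's body presses on something with over 40 N, if the wrist force passes 120 N, or if a joint passes its speed limit or range.

## Working session

There is one attempt and no reset: what is moved stays moved. The work goes in short steps, Python scripts to look and compute and a tool call to move; the robot and the scene stay as the last step left them, time stands still between calls to the robot, and variables do not carry over. Pictures are saved under pics/ and viewed, about 8 in all and at most 12, crops included, and the job is handed in when it is done.

Besides the shell and the picture viewer there is one more tool, called after "Emit:" as name(argument=value, ...) on one line, values as JSON. apply_moves: Moves the arm, as the interface text tells. Its arguments: {"type":"object","properties":{"deltas":{"type":"array"}},"required":["deltas"]}

```bash
ls; mkdir -p pics; python3 - <<'E'
from rig import manip, optics
import cv2
s=manip.sense();print({k:s[k] for k in('time_s','tcp_pos','tool_rot','grip_width')},manip.tip_reach)
for n in("scene","side","wrist"):
    print(n,optics.camera_info(n)); cv2.imwrite(f"pics/{n}0.png",optics.snapshot(n)[:,:,::-1])
a=cv2.imread("pics/scene0.png");b=cv2.imread("pics/side0.png")
cv2.imwrite("pics/wrist0.png",cv2.imread("pics/wrist0.png"))
E
```

```text
pics
{'time_s': 0.0, 'tcp_pos': array([148.41279271, 658.12611637, 303.05591391]), 'tool_rot': array([ 2.45277594e+00,  1.96128449e+00, -1.96480527e-03]), 'grip_width': 1.000340888812176} 72.6
scene {'fovy': 55.05311355679162, 'cx': 273.881492909883, 'cy': 213.7462317226585, 'xyz': array([1364.91066255,  153.35293882,  605.29823769]), 'rotation': array([-1.43272948, -1.81103969,  1.03987474])}
side {'fovy': 43.544715127562924, 'cx': 278.25241243576664, 'cy': 203.35590679079388, 'xyz': array([  159.68072724, -1011.48537565,   708.94344017]), 'rotation': array([-2.09935362,  0.37876846, -0.23833933])}
wrist {'fovy': 65.70646984690485, 'cx': 280.8250973894164, 'cy': 211.54919039754006, 'hand_eye': array([[ 9.99999571e-01, -5.09434627e-04, -7.73519946e-04,
         5.56605655e-01],
       [ 7.20957449e-04,  9.52418981e-01,  3.04791018e-01,
        -7.64692304e+01],
       [ 5.81443981e-04, -3.04791445e-01,  9.52418940e-01,
        -7.07938880e+01],
       [ 0.00000000e+00,  0.00000000e+00,  0.00000000e+00,
         1.00000000e+00]])}
```

View pics/scene0.png

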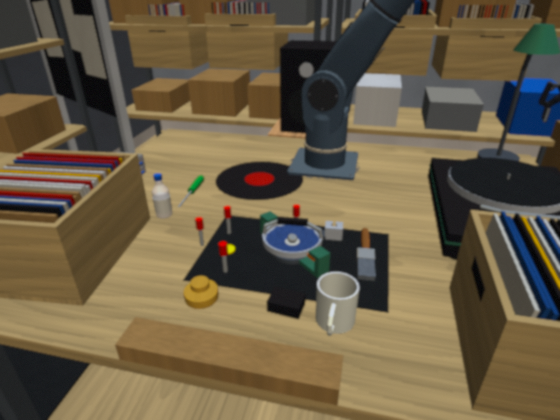

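View pics/side0.png

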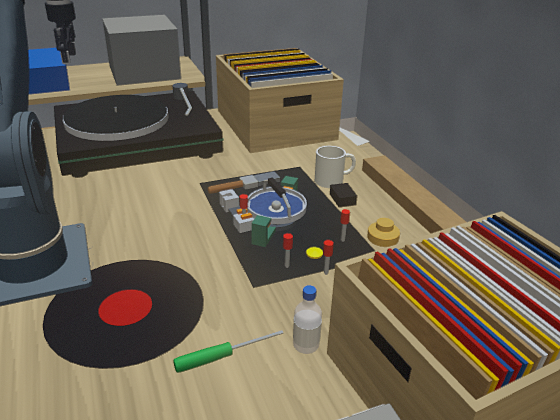

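View pics/wrist0.png

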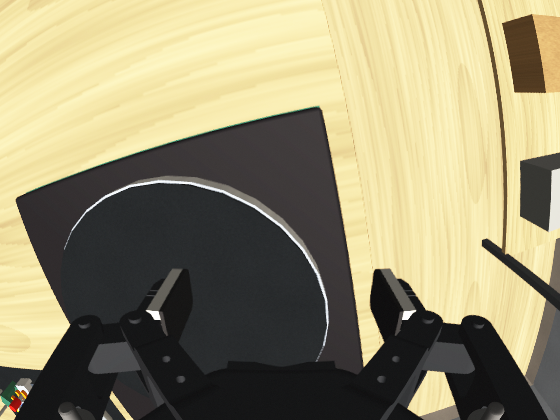

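The scene view shows the cradle with the dish at (292,240), its pin head at (297,211), the notch block at (334,230) and hooks at (268,220) and (318,262). In the side view the ball is at (277,206), the pin head at (244,201) and the blocks at (229,199) and (243,218). Three look-alike pins stand to the -y side. The wrist view shows only the turntable.

```bash
cat > h.py <<'E'
import numpy as np, cv2
from rig import manip, optics
from scipy.spatial.transform import Rotation as R
def ray(name,uv,pose=None):
    c=optics.camera_info(name); f=210/np.tan(np.radians(c['fovy'])/2)
    d=np.array([uv[0]-c['cx'],uv[1]-c['cy']],float)
    if name!='wrist':
        v=np.array([d[0]/f,d[1]/f,1]); return c['xyz'],R.from_rotvec(c['rotation']).apply(v/np.linalg.norm(v))
    r=np.linalg.norm(d);t=r/f; v=np.array([*(d/max(r,1e-9)*np.sin(t)),np.cos(t)])
    H=c['hand_eye']; p,q=pose; Rt=R.from_rotvec(q)
    return p+Rt.apply(H[:3,3]),Rt.apply(H[:3,:3]@v)
def plane(name,uv,z,pose=None):
    o,v=ray(name,uv,pose); return o+v*(z-o[2])/v[2]
def proj(name,P,pose=None):
    c=optics.camera_info(name); f=210/np.tan(np.radians(c['fovy'])/2)
    if name!='wrist':
        x=R.from_rotvec(c['rotation']).inv().apply(np.array(P)-c['xyz']); return f*x[:2]/x[2]+[c['cx'],c['cy']]
    H=c['hand_eye']; x=H[:3,:3].T@(R.from_rotvec(pose[1]).inv().apply(np.array(P)-pose[0])-H[:3,3])
    r=np.linalg.norm(x[:2]); return x[:2]/r*np.arctan2(r,x[2])*f+[c['cx'],c['cy']]
def tri(n1,a,n2,b):
    o,u=ray(n1,a);p,v=ray(n2,b); s=np.linalg.lstsq(np.c_[u,-v],p-o,rcond=None)[0]
    A,B=o+u*s[0],p+v*s[1]; return (A+B)/2,np.linalg.norm(A-B)
def snap(name,fn):
    s=manip.sense(); im=optics.snapshot(name); cv2.imwrite(fn,im[:,:,::-1]); return im,(s['tcp_pos'],s['tool_rot'])
def blobs(im,lo,hi,amin=15):
    h=cv2.cvtColor(im,cv2.COLOR_RGB2HSV); m=cv2.inRange(h,np.array(lo),np.array(hi))
    if lo[0]==0 and hi[0]<12: m|=cv2.inRange(h,np.array((172,lo[1],lo[2])),np.array((180,hi[1],hi[2])))
    n,l,st,c=cv2.connectedComponentsWithStats(m); return [(c[i].round(1),st[i]) for i in range(1,n) if st[i,4]>=amin]
E
python3 - <<'E'
from h import *
np.set_printoptions(precision=1,suppress=True)
for n in('scene','side'):
    im=cv2.imread(f'pics/{n}0.png')[:,:,::-1].copy()
    for nm,lo,hi in(('red',(0,150,80),(6,255,255)),('green',(60,60,30),(95,255,255)),('orange',(8,160,120),(18,255,255)),('blue',(105,90,50),(125,255,255))):
        for c,st in blobs(im,lo,hi):
            if 190<c[0]<360 and 160<c[1]<290: print(n,nm,c,st)
for nm,a,b in(('ball',(292,239),(277,205)),('pinhead',(297,211),(244,201)),):
    print(nm,tri('scene',a,'side',b))
print(plane('scene',(334,226),36),plane('side',(229,193),36))
E
```

```text
scene red [258.8 178.5] [244 172  31  14 346]
scene red [296.  210.3] [293 205   7  13  64]
scene red [227.1 211.6] [224 206   8  12  69]
scene red [199.1 222.8] [195 217   8  13  79]
scene red [222.2 247.2] [218 240  10  16 116]
scene green [195.9 183.4] [189 176  14  17  93]
scene green [265.7 219.6] [259 212  18  22 161]
scene green [317.1 261.4] [299 246  33  32 641]
scene blue [292.  237.1] [266 224  53  27 926]
side red [243.2 200.7] [239 194   9  15 106]
side red [344.7 216.2] [341 209   9  15 113]
side red [287.6 240.8] [283 233  10  17 145]
side red [328.  247.7] [323 240  11  17 146]
side green [289.4 181.5] [281 176  17  14 144]
side green [261.1 230.4] [252 215  24  32 506]
side orange [246.2 216.1] [241 213  11   6  26]
side blue [267.4 204.4] [250 192  38  25 573]
side blue [294.  203.3] [285 193  17  22 204]
ball (array([556.8,  -7.2,  38.4]), np.float64(2.6608164139982056))
pinhead (array([472.2, -11.5,  69.5]), np.float64(2.883078628164776))
[469.   87.6  36. ] [465.2  87.3  36. ]
```

Emit:
apply_moves(deltas=[[1,-1,0,0.3,1],[1,-1,0,0.3,1],[1,-1,0,0.3,1],[1,-1,0,0.3,1],[1,-1,0,0.3,1],[1,-1,0,0.3,1],[1,-1,0,0.3,1],[1,-1,0,0.3,1]])

```text
time_s: 1.15
tcp_pos: [389.3, 417.3, 303.7]
tool_rot: [2.187, 2.255, -0.0]
contact_force: [0.4, 0.1, -0.1]
grip_width: 1.001
```

Emit:
apply_moves(deltas=[[1,-1,0,0.2,0.5],[1,-1,0,0,0.5],[0.5,-1,0,0,0.5],[0,-1,0,0,0.5],[0,-1,0,0,0.5],[0,-1,0,0,0.5],[0,-1,0,0,0.5],[0,-1,0,0,0.5]])

```text
time_s: 2.15
tcp_pos: [463.3, 177.4, 303.8]
tool_rot: [-2.165, -2.277, 0.0]
contact_force: [0.5, -0.1, -0.0]
grip_width: 0.503
```

Emit:
apply_moves(deltas=[[0,-1,0,0,0.5],[0,-1,0,0,0.5],[0,-1,0,0,0.5],[0,-1,0,0,0.5],[0,-1,0,0,0.5],[0,0,0,0,0.5],[0,0,0,0,0.5]])

```text
time_s: 3.02
tcp_pos: [463.5, 29.0, 303.9]
tool_rot: [-2.164, -2.277, -0.0]
contact_force: [-0.1, 0.1, -0.5]
grip_width: 0.498
```

```bash
python3 - <<'E'
from h import *
np.set_printoptions(precision=1,suppress=True)
im,p=snap('wrist','pics/w1.png'); print(p, manip.sense()['time_s'],manip.sense()['joint_pos'])
for nm,lo,hi in(('red',(0,150,80),(6,255,255)),('green',(60,60,30),(95,255,255)),('orange',(8,160,120),(18,255,255)),('blue',(105,90,50),(125,255,255))):
    for c,st in blobs(im,lo,hi,40): print(nm,c,st,plane('wrist',c,86,p)[:2])
E
```

```text
(array([463.5,  29. , 303.9]), array([-2.2, -2.3, -0. ])) 3.075 [-0.2  0.3  0.1  2.  -0.   0.9  1.5]
red [236.6 199.2] [225 186  23  27 444] [469.4 -11.8]
red [ 87.7 225.1] [ 75 214  26  23 398] [ 505.1 -177.2]
red [ 65.7 273.4] [ 55 263  23  22 325] [ 570.2 -224.4]
green [543.2 127.2] [ 521    0   33  254 1034] [365.6 318.5]
green [ 4.2 48.7] [  0  18  11  66 604] [ 299.2 -297.2]
green [182.  202.8] [ 153  176   65   56 1737] [475.4 -64.8]
green [309.6 311.5] [ 287  282   42   54 1230] [590.5  66.2]
orange [397.  197.8] [ 387  161   20   77 1050] [460.  140.5]
blue [246.8 243.2] [ 191  208  112   71 5214] [513.2  -1.6]
blue [262.5 297.6] [236 282  60  27 755] [574.7  15.3]
blue [556.3 415.2] [551 408   9  12  59] [945.6 696.6]
```

View pics/w1.png

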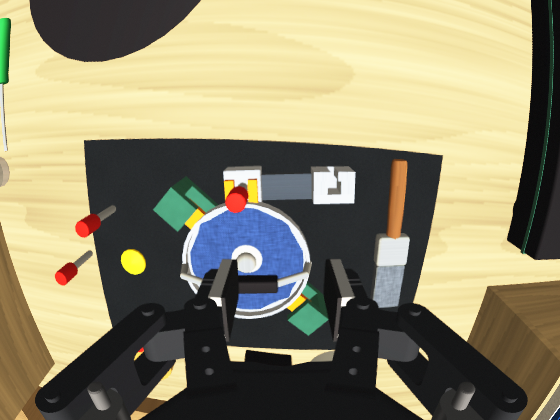

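The wrist view shows the pin head at (236,200) in its block, the notch block at (334,186) with its slit facing up (-x), and hooks at (182,203) and (309,312). The brush lies right of the notch at (397,200).

```bash
python3 - <<'E'
from h import *
np.set_printoptions(precision=1,suppress=True)
im=cv2.imread('pics/w1.png')[:,:,::-1].copy(); s=manip.sense(); p=(s['tcp_pos'],s['tool_rot'])
h=cv2.cvtColor(im,cv2.COLOR_RGB2HSV)
m=cv2.inRange(h,(0,0,150),(180,60,255)); m2=np.zeros_like(m); m2[160:212,305:362]=m[160:212,305:362]
cs=max(cv2.findContours(m2,cv2.RETR_EXTERNAL,cv2.CHAIN_APPROX_NONE)[0],key=cv2.contourArea)
r=np.array([plane('wrist',q[0],36,p)[:2] for q in cs]);rr=cv2.minAreaRect(r.astype(np.float32));print(rr)
g=cv2.cvtColor(im,cv2.COLOR_RGB2GRAY);print(g[164:210:2,308:360:2])
# ball: bright low-sat blob
print('head top',plane('wrist',(236,203),86,p),plane('wrist',(236.6,199.2),76,p))
c=(plane('scene',(292,239),40)+plane('side',(277,205),40))/2;print(c)
E
```

```text
((462.20074462890625, 86.76883697509766), (40.95265579223633, 45.675296783447266), 3.089768171310425)
[[ 43  44  44  44  42  43  43  42  44  44  44  42  43  42  42  43  42  42
   43  42  43  42  42  43  42  43]
 [ 44  50  74  73  84  82  80  78  76  91 157 150 144  90  86  85  83  82
   95  96  95  43  42  43  42  42]
 [ 43  54 116 116 116 115 114 114 114 115 231 247 248 126 114 117 115 114
  114 115 115 110  41  43  43  41]
 [ 43  56  99 116 115 114 114 113 114 115 134 242 247 115  99 115 116 114
  114 114 114 115 110  41  44  43]
 [ 44  48  93 230 230 228 232 228 228 226 226 235 249  95  95 190 240 237
  238 236 247 246 248 242  43  42]
 [107 106  94 247 248 248 248 246 247 247 248 247 247  95  95 221 249 247
  249 247 247 246 248 238  42  40]
 [116 117  95 247 248 248 249 246 248 247 249 248 249 216  95 226 249 247
  249 247 247 247 249 240  40  42]
 [118 119  95 246 248 248 249 246 248 248 249 248 247 247 188 225 249 247
  248 247 247 247 249 239  42  42]
 [118 117  95 246 248 248 248 246 248 248 249 247 246 246 226 210 243 248
  249 247 247 247 249 241  41  42]
 [116 117  96 246
[... 878 characters left out ...]
50 250 250 250 250 250 250 250 250 251 250 250 250
  250 250 250 250 250 175  43  43]
 [ 44  43  66 246 250 250 250 250 250 250 250 250 250 250 250 250 250 250
  250 250 250 250 250 118  43  45]
 [ 43  41  45 246 250 250 250 250 250 250 250 250 250 250 250 250 250 250
  250 250 250 250 250 122  43  44]
 [ 43  44  42  88  96  98  84  81  82  83  85  68  67  69  71  71  54  54
   56  58  57  43  44  42  44  43]
 [ 43  43  43  41  42  42  43  43  43  44  42  41  41  44  43  43  43  42
   44  42  44  44  44  45  45  43]
 [ 43  42  41  42  43  43  44  42  42  44  43  44  44  43  42  43  44  44
   42  42  43  43  42  44  44  43]]
head top [473.2 -11.9  86. ] [472.3 -12.7  76. ]
[556.7  -8.9  40. ]
```

```bash
python3 - <<'E'
from h import *
np.set_printoptions(precision=1,suppress=True)
s=manip.sense(); p=(s['tcp_pos'],s['tool_rot'])
print(R.from_rotvec(p[1]).as_matrix())
for q in((334,187.5),(313.7,171.5),(354,171.5),(354,203.5),(314.3,203.5),(335,187)):print(q,plane('wrist',q,36,p))
E
```

```text
[[-0.1  1.  -0. ]
 [ 1.   0.1  0. ]
 [ 0.  -0.  -1. ]]
(334, 187.5) [465.2  86.9  36. ]
(313.7, 171.5) [449.1  63.5  36. ]
(354, 171.5) [446.3 107.2  36. ]
(354, 203.5) [482.  111.1  36. ]
(314.3, 203.5) [484.3  66.9  36. ]
(335, 187) [464.6  87.9  36. ]
```

Emit:
apply_moves(deltas=[[0.3,-0.7,-0.9,0.2,0.5],[0,-0.7,-1,0,0.5],[0,0,-1,0,0.5],[0,0,-1,0,0.5],[0,0,0,0,0.5],[0,0,0,0,0.5]])

```text
time_s: 3.82
tcp_pos: [472.9, -13.0, 187.6]
tool_rot: [2.139, 2.3, 0.001]
contact_force: [-0.4, 0.9, -0.3]
grip_width: 0.502
```

```bash
python3 - <<'E'
from h import *
np.set_printoptions(precision=1,suppress=True)
im,p=snap('wrist','pics/w2.png'); print(p)
for c,st in blobs(im,(0,150,80),(6,255,255),40): print(c,st,plane('wrist',c,86,p)[:2])
E
```

```text
(array([472.9, -13. , 187.6]), array([2.1, 2.3, 0. ]))
[280.5 238.5] [ 265  216   33   45 1204] [468.  -13.6]
[ 54.8 262.1] [ 37 245  37  36 858] [ 501.5 -173.8]
[ 33.1 319.9] [ 18 305  31  32 602] [ 564.1 -218.8]
[139.1 410.1] [130 396  19  24 183] [ 651.2 -130.1]
```

View pics/w2.png

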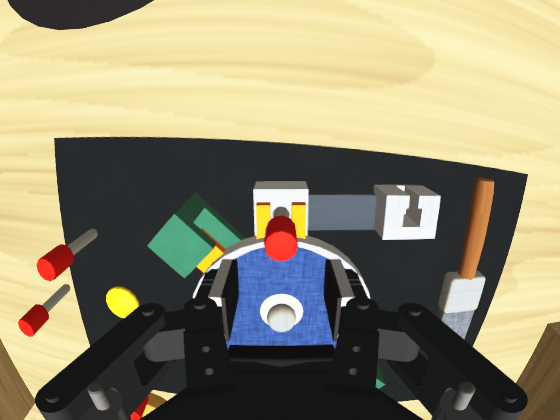

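The pin head is centred between the fingers, its top disc at about (281,245). The notch pocket is at about (412,216), and the fork and block are clear.

```bash
python3 - <<'E'
from h import *
np.set_printoptions(precision=1,suppress=True)
s=manip.sense(); p=(s['tcp_pos'],s['tool_rot'])
print('head far edge',plane('wrist',(281,260.5),86,p),'sides',plane('wrist',(264.5,246),86,p),plane('wrist',(297.5,246),86,p))
im=cv2.imread('pics/w2.png'); cv2.imwrite('pics/c2.png',cv2.resize(im[170:270,240:460],None,fx=3.6,fy=3.6,interpolation=cv2.INTER_CUBIC))
E
```

```text
head far edge [482.5 -12.4  86. ] sides [473.8 -22.6  86. ] [472.4  -3.5  86. ]
```

View pics/c2.png

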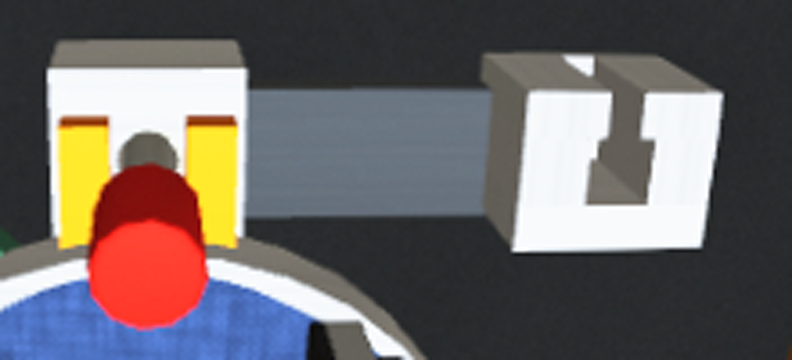

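Emit:
apply_moves(deltas=[[0,0,-1,0,0.5],[0,0,-0.6,0,0.5],[0,0,-0.4,0,0.5],[0,0,0,0,0.5]])

```text
time_s: 4.38
tcp_pos: [472.6, -13.4, 127.0]
tool_rot: [-2.14, -2.299, 0.0]
contact_force: [0.7, -1.2, 0.2]
grip_width: 0.503
```

```bash
python3 - <<'E'
from h import *
np.set_printoptions(precision=1,suppress=True)
p=(np.array([472.9,-13,187.6]),np.array([2.139,2.3,0.001]))
f=lambda a,z:plane('wrist',(240+a[0]/3.6,170+a[1]/3.6),z,p)
c=[f(a,36) for a in((526,92),(722,92),(702,248),(513,250))];print(np.array(c),np.mean(c,0))
c=[f(a,36) for a in((598,140),(656,138),(648,205),(586,205))];print(np.array(c),np.mean(c,0))
c=[f(a,28) for a in((47,68),(246,68))];print(np.array(c))
E
```

```text
[[450.   62.6  36. ]
 [446.1 108.1  36. ]
 [481.9 111.6  36. ]
 [484.6  65.8  36. ]] [465.6  87.   36. ]
[[458.9  80.5  36. ]
 [457.5  94.1  36. ]
 [472.6  95.5  36. ]
 [473.4  80.6  36. ]] [465.6  87.7  36. ]
[[454.5 -34.8  28. ]
 [451.6   5.5  28. ]]
```

Emit:
apply_moves(deltas=[[0,0,0,0,0],[0,0,0,0,0],[0,0,0,0,0],[0,0,0,0,0],[0,0,0,0,0]])

```text
time_s: 5.0
tcp_pos: [473.0, -13.5, 127.7]
tool_rot: [2.14, 2.298, 0.002]
contact_force: [-1.3, 0.4, 6.4]
grip_width: 0.217
```

Emit:
apply_moves(deltas=[[0,0,0.5,0,0],[0,0,0.5,0,0],[0,0,1,0,0],[0,0,0,0,0],[0,0,0,0,0]])

```text
time_s: 5.62
tcp_pos: [472.3, -13.5, 186.8]
tool_rot: [2.141, 2.299, 0.0]
contact_force: [-0.2, -0.9, -0.7]
grip_width: 0.211
```

Emit:
apply_moves(deltas=[[-0.1,0.9,0,0,0],[-0.1,0.9,0,0,0],[0,0.9,0,0,0],[-0.04,0.64,0,0,0],[0,0,0,0,0],[0,0,0,0,0]])

```text
time_s: 6.38
tcp_pos: [465.0, 85.8, 186.4]
tool_rot: [-2.141, -2.299, 0.002]
contact_force: [-0.0, 0.0, -1.7]
grip_width: 0.218
```

```bash
python3 - <<'E'
from h import *
np.set_printoptions(precision=1,suppress=True)
im,p=snap('wrist','pics/w3.png'); sd,_=snap('side','pics/s3.png'); sc,_=snap('scene','pics/sc3.png'); print(p)
B=[]
for n,i in(('scene',sc),('side',sd)):
    for c,st in blobs(i,(0,150,80),(6,255,255),30): print(n,c,st)
a=cv2.resize(im[150:290,200:360],(640,560),interpolation=cv2.INTER_CUBIC)
b=cv2.resize(sd[160:230,210:230+0+40],(160*2,560),interpolation=cv2.INTER_CUBIC)
cv2.imwrite('pics/c3.png',a[:,:,::-1])
E
```

```text
(array([465. ,  85.8, 186.4]), array([-2.1, -2.3,  0. ]))
scene [ 69.8 157.7] [ 18 153 102  15 611]
scene [258.9 178.5] [244 172  31  14 347]
scene [ 47.3 179.7] [  0 176  92  12 211]
scene [335.9 192.7] [333 187   7  13  84]
scene [ 37.7 194.8] [  0 191  75  14 302]
scene [227.1 211.6] [224 206   8  12  68]
scene [199.1 222.8] [195 217   8  13  81]
scene [222.1 247.3] [218 240  10  16 117]
side [344.7 216.2] [341 209   9  15 113]
side [516.8 254.4] [471 221  89  69 880]
side [287.6 240.8] [283 233  10  17 145]
side [502.  282.1] [ 439  233  121   98 1148]
side [328.  247.7] [323 240  11  17 147]
side [458.9 314.3] [ 387  249  135  134 1551]
side [444.2 319.3] [ 374  252  134  138 1925]
side [124.8 307.2] [  98  289   54   37 1510]
```

View pics/c3.png

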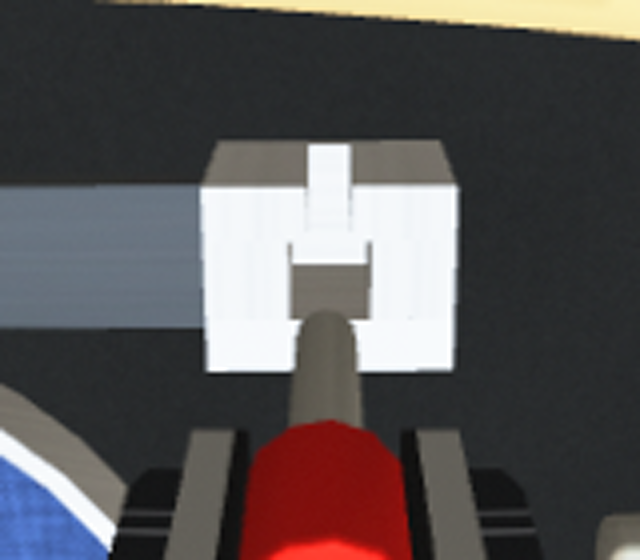

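The pin hangs straight in the fingers, its tip's near edge at crop (327,310) = pixel (281.7,227.5). The pocket centre is at crop (330,280) = pixel (282.5,220).

```bash
python3 - <<'E'
from h import *
np.set_printoptions(precision=1,suppress=True)
s=manip.sense();p=(s['tcp_pos'],s['tool_rot'])
f=lambda a,z:plane('wrist',(200+a[0]/4,150+a[1]/4),z,p)
print('tip edge',f((327,310),63),'pocket',np.mean([f(a,36) for a in((290,242),(370,242),(370,318),(291,318))],0),[f(a,36) for a in((290,242),(370,242),(370,318),(291,318))])
print('block',np.mean([f(a,36) for a in((201,186),(458,185),(453,370),(207,372))],0))
E
```

```text
tip edge [461.7  85.9  63. ] pocket [466.1  86.8  36. ] [array([459.3,  79.1,  36. ]), array([458.3,  93.4,  36. ]), array([472.8,  94.6,  36. ]), array([473.8,  80.2,  36. ])]
block [466.1  86.7  36. ]
```

Emit:
apply_moves(deltas=[[0,0.03,-0.6,0,0],[0,0,-0.4,0,0],[0,0,-0.3,0,0],[0,0,-0.3,0,0],[0,0,-0.25,0,0],[0,0,0,0,0]])

```text
time_s: 7.28
tcp_pos: [465.1, 87.5, 130.9]
tool_rot: [-2.14, -2.299, 0.001]
contact_force: [0.6, 0.0, -1.2]
grip_width: 0.216
```

Emit:
apply_moves(deltas=[[0,0,-0.06,0,0],[0,0,-0.03,0,0],[0,0,0,0,0]])

```text
time_s: 7.65
tcp_pos: [465.3, 87.6, 128.8]
tool_rot: [2.141, 2.299, 0.0]
contact_force: [0.6, -0.1, -0.8]
grip_width: 0.214
```

Emit:
apply_moves(deltas=[[0,0,-0.03,0,0],[0,0,0,0,0.25],[0,0,0,0,0.3],[0,0,0,0,0.4],[0,0,0,0,0.5],[0,0,0,0,0.5]])

```text
time_s: 8.4
tcp_pos: [465.3, 87.6, 127.8]
tool_rot: [-2.141, -2.299, 0.0]
contact_force: [-0.0, -0.4, -0.2]
grip_width: 0.497
```

Emit:
apply_moves(deltas=[[0,0,0.5,0,0.5],[0,0,1,0,0.5],[0,0,1,0,0.5],[0,0,1,0,0.5],[0,0,0,0,0.5]])

```text
time_s: 9.02
tcp_pos: [466.2, 87.7, 234.6]
tool_rot: [2.139, 2.298, 0.005]
contact_force: [-0.1, -0.3, -0.6]
grip_width: 0.498
```

```bash
python3 - <<'E'
from h import *
np.set_printoptions(precision=1,suppress=True)
im,p=snap('wrist','pics/w4.png'); sd,_=snap('side','pics/s4.png'); sc,_=snap('scene','pics/sc4.png'); print(p)
r=[[(c,st) for c,st in blobs(i,(0,150,80),(6,255,255),30)] for i in(sc,sd)]
for q in r:
  for c,st in q: print(c,st)
a=cv2.resize(im,None,fx=1,fy=1);cv2.imwrite('pics/c4.png',a[:,:,::-1])
E
```

```text
(array([466.2,  87.7, 234.6]), array([2.1, 2.3, 0. ]))
[ 69.5 157.6] [ 18 153 101  15 609]
[258.9 178.5] [244 172  31  14 347]
[ 47.5 179.7] [  0 177  92  11 208]
[ 37.9 194.9] [  0 191  75  14 303]
[227.1 211.6] [224 206   8  12  68]
[335.3 212.8] [333 207   6  13  67]
[199.1 222.8] [195 217   8  13  80]
[222.1 247.3] [218 240  10  16 119]
[227.9 181.5] [224 175   8  14  93]
[344.7 216.2] [341 209   9  15 113]
[516.9 254.5] [471 221  89  69 881]
[287.5 240.9] [283 233  10  17 145]
[502.  282.1] [ 439  233  121   98 1147]
[327.9 247.7] [323 240  11  17 146]
[458.8 314.3] [ 387  249  135  133 1551]
[444.2 319.3] [ 374  252  134  138 1925]
[124.8 307.3] [  98  289   54   37 1507]
```

View pics/c4.png

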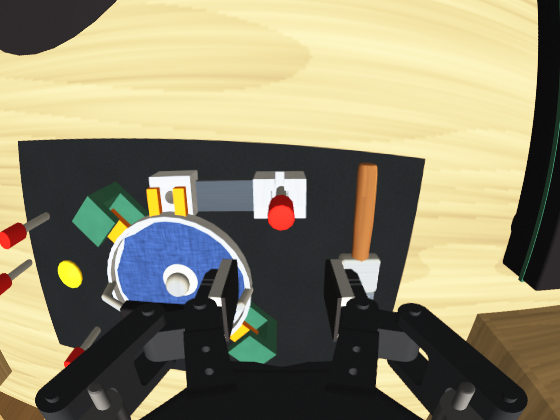

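The pin stands upright in the notch, its head at (281,212), with the jaw clear. The dish has not moved and the ball is central at (179,282).

Emit:
apply_moves(deltas=[[0.5,-0.5,0,-1,0.5],[0.5,-0.5,0,-1,0.5],[0.4,-0.5,0,-1,0.5],[0.4,-0.4,0,-1,0.5],[0.4,-0.4,0,-1,0.5],[0.4,-0.4,0,-1,0.5],[0.4,-0.4,0,-1,0.5],[0,0,0,-1,0.5]])

```text
time_s: 10.18
tcp_pos: [555.5, -6.7, 231.4]
tool_rot: [2.894, 1.222, -0.003]
contact_force: [0.1, -0.3, -0.5]
grip_width: 0.503
```

Emit:
apply_moves(deltas=[[0,0,0,-1,0.5],[0,0,0,-1,0.5],[0,0,0,-1,0.5],[0,0,0,-1,0.5],[0,0,0,-1,0.5],[0,0,0,-1,0.5],[0,0,0,-1,0.5],[0,0,0,0,0.5]])

```text
time_s: 11.18
tcp_pos: [554.8, -5.3, 231.5]
tool_rot: [3.139, 0.113, -0.003]
contact_force: [0.7, -0.7, 0.4]
grip_width: 0.5
```

```bash
python3 - <<'E'
from h import *
np.set_printoptions(precision=2,suppress=True)
print(tri('scene',(335.3,212.8),'side',(227.9,181.5)),tri('scene',(296,210.3),'side',(243.2,200.7)))
im,p=snap('wrist','pics/w5.png'); print(p)
for nm,lo,hi in(('green',(60,60,30),(95,255,255)),('blue',(105,90,50),(125,255,255))):
    for c,st in blobs(im,lo,hi,40): print(nm,c,st,plane('wrist',c,50,p)[:2])
E
```

```text
(array([462.47,  87.11,  70.95]), np.float64(2.7959206107272268)) (array([470.25, -13.83,  71.08]), np.float64(0.7612037401398876))
(array([554.84,  -5.33, 231.54]), array([ 3.14,  0.11, -0.  ]))
green [367.8 122.1] [ 324   92   81   65 2620] [618.97  70.21]
green [194.3 275.2] [176 247  36  54 890] [482.38 -74.2 ]
blue [243.4 200.9] [ 205  129   71  147 7128] [525.32  -1.31]
blue [319.2 200.3] [ 287  128   72  147 7160] [586.53   3.62]
```

View pics/w5.png

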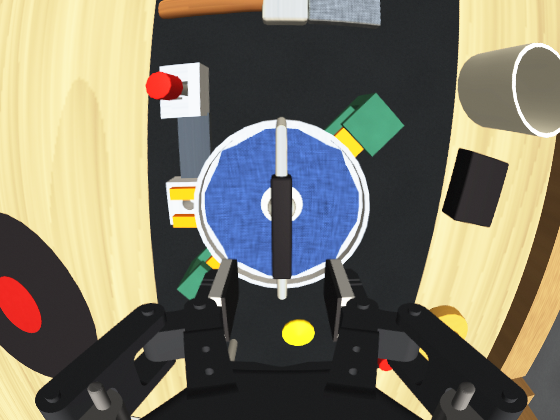

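The bar runs from (283,177) to (281,278), lined up with the fingers, above the dish. The pin stands in the notch.

```bash
python3 - <<'E'
from h import *
np.set_printoptions(precision=2,suppress=True)
s=manip.sense();p=(s['tcp_pos'],s['tool_rot'])
im=cv2.imread('pics/w5.png'); g=cv2.cvtColor(im,cv2.COLOR_BGR2GRAY)
for r in(185,200,220,240,260,272): 
    c=np.where(g[r,262:302]<60)[0]+262; print(r,c.min(),c.max(),plane('wrist',((c.min()+c.max())/2,r),98,p))
print(g[170:184,282],g[270:284,281])
print(plane('wrist',(283,177),98,p),plane('wrist',(281,278),98,p),'rim',plane('wrist',(196,200),50,p),plane('wrist',(370,200),50,p))
E
```

```text
185 271 291 [554.13  25.11  98.  ]
200 271 291 [554.87  15.07  98.  ]
220 272 290 [555.88   1.27  98.  ]
240 272 291 [557.28 -13.12  98.  ]
260 272 291 [558.4  -28.29  98.  ]
272 272 290 [558.75 -37.87  98.  ]
[231 231 231 231 231 231 157  52  34  44  49  56  54  56] [ 48  47  49  48  47  47  48  48  39 219 231 231 231 232]
[555.03  30.46  98.  ] [559.11 -42.79  98.  ] rim [485.78  -3.39  50.  ] [629.17   7.2   50.  ]
```

Emit:
apply_moves(deltas=[[0.06,-0.03,-0.9,0,0.5],[0,0,-0.9,0,0.5],[0,0,-0.6,0,0.5],[0,0,-0.4,0,0.5],[0,0,0,0,0.5]])

```text
time_s: 11.85
tcp_pos: [556.7, -6.4, 148.1]
tool_rot: [3.14, 0.113, -0.002]
contact_force: [-0.5, -0.4, -1.8]
grip_width: 0.5
```

Emit:
apply_moves(deltas=[[0,0,0,0,0.35],[0,0,0,0,0.25],[0,0,0,0,0.22],[0,0,0,0,0.2],[0,0,0,0,0.18],[0,0,0,0,0.15],[0,0,0,0,0.1],[0,0,0,0,0]])

```text
time_s: 12.85
tcp_pos: [556.9, -6.3, 148.8]
tool_rot: [-3.14, -0.112, 0.001]
contact_force: [-3.6, -0.4, 2.8]
grip_width: 0.148
```

```bash
python3 - <<'E'
from h import *
im,p=snap('wrist','pics/w6.png'); print(p,manip.sense()['grip_width'],manip.sense()['contact_force'])
E
```

```text
(array([556.92885072,  -6.34401016, 148.79226682]), array([-3.13951266e+00, -1.12013113e-01,  5.00525518e-04])) 0.15249356182200083 [-2.26166156 -0.67929187  2.39040838]
```

View pics/w6.png

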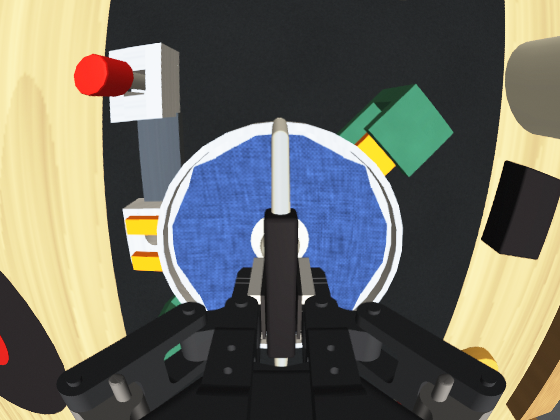

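The bar is held at its middle (about 13 mm opening) and the dish is still level and seated. Now a slow quarter turn.

Emit:
apply_moves(deltas=[[0,0,0,0.1,0],[0,0,0,0.2,0],[0,0,0,0.3,0],[0,0,0,0.4,0],[0,0,0,0.4,0],[0,0,0,0.4,0],[0,0,0,0.4,0],[0,0,0,0.4,0]])

```text
time_s: 13.9
tcp_pos: [557.0, -6.3, 148.8]
tool_rot: [-3.095, -0.542, 0.0]
contact_force: [-0.1, 0.4, -2.8]
grip_width: 0.152
```

Emit:
apply_moves(deltas=[[0,0,0,0.4,0],[0,0,0,0.4,0],[0,0,0,0.4,0],[0,0,0,0.4,0],[0,0,0,0.4,0],[0,0,0,0.4,0],[0,0,0,0.4,0],[0,0,0,0.4,0]])

```text
time_s: 14.9
tcp_pos: [557.1, -6.3, 148.8]
tool_rot: [-2.961, -1.05, 0.0]
contact_force: [-0.4, 0.2, -3.0]
grip_width: 0.154
```

Emit:
apply_moves(deltas=[[0,0,0,0.5,0],[0,0,0,0.5,0],[0,0,0,0.5,0],[0,0,0,0.5,0],[0,0,0,0.5,0],[0,0,0,0.5,0],[0,0,0,0.5,0],[0,0,0,0.5,0]])

```text
time_s: 15.9
tcp_pos: [557.1, -6.3, 148.8]
tool_rot: [2.677, 1.644, -0.0]
contact_force: [-0.0, 0.2, -3.7]
grip_width: 0.149
```

Emit:
apply_moves(deltas=[[0,0,0,0.5,0],[0,0,0,0.5,0],[0,0,0,0.5,0],[0,0,0,0.5,0],[0,0,0,0.5,0],[0,0,0,0.5,0],[0,0,0,0.5,0],[0,0,0,0.5,0]])

```text
time_s: 16.9
tcp_pos: [557.1, -6.4, 148.8]
tool_rot: [2.277, 2.164, -0.0]
contact_force: [-0.0, 0.2, -3.2]
grip_width: 0.146
```

Emit:
apply_moves(deltas=[[0,0,0,0.4,0],[0,0,0,0.3,0],[0,0,0,0.3,0],[0,0,0,0.2,0],[0,0,0,0,0],[0,0,0,0,0],[0,0,0,0,0]])

```text
time_s: 17.77
tcp_pos: [557.1, -6.3, 148.8]
tool_rot: [2.141, 2.299, -0.0]
contact_force: [1.5, 0.5, -2.6]
grip_width: 0.151
```

```bash
python3 - <<'E'
from h import *
im,p=snap('wrist','pics/w7.png'); print(p,manip.sense()['joint_pos'],manip.sense()['time_s'])
E
```

```text
(array([557.09199636,  -6.32198322, 148.77327959]), array([ 2.14091340e+00,  2.29911168e+00, -7.65961962e-05])) [-0.08088482  0.58977646  0.01208498  1.92834368 -0.01147985  0.62352625
  1.58058649] 17.825
```

View pics/w7.png

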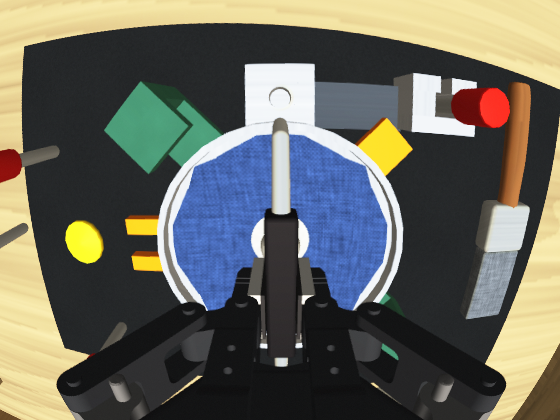

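The dish has turned: its tabs are out from under the hooks at (385,148) and its fork is now on the -y side. The ball is still in the middle and the pin is standing. Lifting.

Emit:
apply_moves(deltas=[[0,0,0.05,0,0],[0,0,0.1,0,0],[0,0,0.15,0,0],[0,0,0.2,0,0],[0,0,0.25,0,0],[0,0,0.25,0,0],[0,0,0.25,0,0],[0,0,0.25,0,0]])

```text
time_s: 18.82
tcp_pos: [557.1, -6.3, 194.4]
tool_rot: [2.141, 2.299, 0.0]
contact_force: [0.4, -0.3, -3.7]
grip_width: 0.151
```

Emit:
apply_moves(deltas=[[0,0,0.25,0,0],[0,0,0.25,0,0],[0,0,0.25,0,0],[0,0,0.25,0,0],[0,0,0.25,0,0],[0,0,0.2,0,0],[0,0,0.15,0,0],[0,0,0.15,0,0]])

```text
time_s: 19.82
tcp_pos: [557.0, -6.3, 246.5]
tool_rot: [-2.141, -2.299, 0.0]
contact_force: [0.5, -0.0, -3.2]
grip_width: 0.146
```

Emit:
apply_moves(deltas=[[0,0,0.1,0,0],[0,0,0.05,0,0],[0,0,0,0,0],[0,0,0,0,0],[0,0,0,0,0],[0,0,0,0,0],[0,0,0,0,0],[0,0,0,0,0]])

```text
time_s: 20.82
tcp_pos: [557.1, -6.4, 250.8]
tool_rot: [2.141, 2.299, -0.0]
contact_force: [1.0, -0.1, -3.6]
grip_width: 0.152
```

```bash
python3 - <<'E'
from h import *
im,p=snap('wrist','pics/w8.png'); print(p,manip.sense()['contact_force'])
sd,_=snap('side','pics/s8.png');sc,_=snap('scene','pics/sc8.png')
P=[[c for c,st in blobs(i,(0,150,80),(6,255,255),30)] for i in(sc,sd)]
print(min(P[0],key=lambda c:np.hypot(*(c-[335,213]))),min(P[1],key=lambda c:np.hypot(*(c-[228,181]))))
b=cv2.resize(sd[110:250,190:370],(540,420),interpolation=cv2.INTER_CUBIC)
cv2.imwrite('pics/c8.png',cv2.hconcat([cv2.resize(im,(260,195)),])[:,:,::-1])
o=np.zeros((420,800,3),np.uint8);o[:,:540]=b;o[:195,540:]=cv2.resize(im,(260,195));o[195:,540:]=cv2.resize(sc[150:280,220:370],(260,225));cv2.imwrite('pics/c8.png',o[:,:,::-1])
E
```

```text
(array([557.07919046,  -6.35721712, 250.77692844]), array([ 2.14072656e+00,  2.29929632e+00, -4.79153068e-05])) [-0.09859903  0.18971785 -2.79101655]
[335.3 212.9] [227.9 181.5]
```

View pics/c8.png

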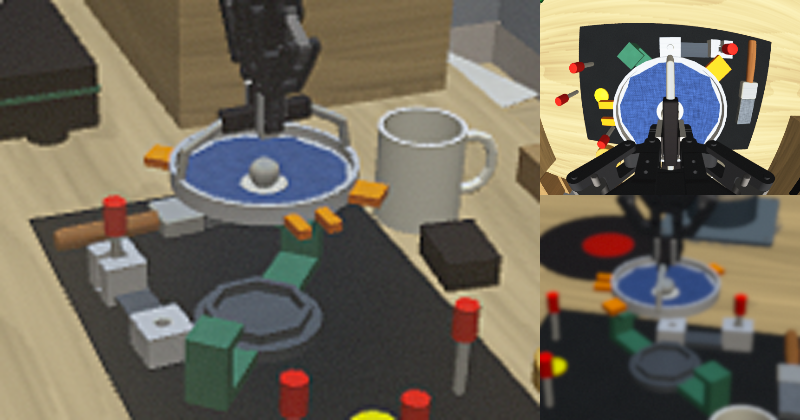

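The dish hangs level, clear of the cradle, with the ball on the pale spot. The pin stands in the notch and the bystanders are untouched.

```bash
python3 -c "
from rig import hand_in
print(hand_in())"
```

```text
the job is handed in; nothing more can be done
None
```

The job is done and handed in after about 21 s of robot time; `hand_in()` gives no verdict.

**What I did:** I drew the pin nearest the base out of its bore and lowered it into the notch, then let go. I gripped the dish by the middle of its handle and gave it a quarter turn (90°) counter-clockwise, still seated in the cradle. I then lifted it 102 mm straight up and held it there.

**Last checks:**
- **Dish:** the pictures show it level and clear of the cradle, with its tabs out from under the hooks. The tool stood still at the same angle, the grip was steady, and about 3 N hung from the fingers.
- **Ball:** it lies on the pale spot in the middle.
- **Pin:** it stands in the notch with its head unmoved since I let go. Its head is at 71 mm, as high as it was in the bore, so it rests on the floor.
- **Bystanders:** none appears to have moved; I checked this by eye only.

No check failed. Where two measurements of the pin and notch positions could be compared, they differed by 1 to 4 mm; the larger differences were in the pictures from the fixed cameras.

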